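# Scan a seed tray's label and put the scanner away

## Task

Pick up the orange hand scanner, aim its red window squarely at the middle of the label with the orange band from about 10 cm away, and hold it still there for two seconds; do not scan the other labels. Then set the scanner down, without dropping it, right way up and flat on the bottom of the blue tool tray, and let go. Leave the tape, the carton and the pots where they are.

Things in the scene. Friction and masses are not known exactly. Their poses are not given: they have to be found in the camera images.
- scanner: hand bar-code scanner lying flat, 185 mm long along x (tail -95, nose +90 mm), 0.25 kg. Origin: centre of its underside; z up. Orange handle with black ribs: x -65 to +26 mm, 36 mm wide (y), z 8 to 42 mm. Black tail behind it: 44 mm wide and high. Black and orange head in front: 60 mm wide, 55 mm high, lower front edge cut away at 45 degrees for the window.
- scanner_grip (a point): point inside the scanner's handle at which to grip it across its 36 mm width (fingers close along the scanner's y): at x = -15, y = 0, z = 28 mm in the scanner's frame.
- scanner_window: red scan window, 46 x 32 mm, on the scanner's nose. Origin at its centre: x = 70, y = 0, z = 20 mm in the scanner's frame. Its z axis is the beam, pointing forwards and 45 degrees downwards: direction (0.707, 0, -0.707) in the scanner's frame.
- scan_spot (a point): point on the beam 100 mm in front of the window: x = 140.7, y = 0, z = -50.7 mm in the scanner's frame. It should be brought to the middle of the label.
- label_orange: white card label with black bar code, orange band along its upper edge; 90 mm wide, 70 mm along its slope. Leans back 45 degrees, facing up and towards the robot side. Origin: centre of its face, 60 mm above the bench, 110 mm in front (-x) of its tray's origin. z: straight out of the face, x: up the slope, y: along its width. This is the one to scan.
- label_blue: white card label with black bar code, blue band along its upper edge; 90 mm wide, 70 mm along its slope. Leans back 45 degrees, facing up and towards the robot side. Origin: centre of its face, 60 mm above the bench, 110 mm in front (-x) of its tray's origin. z: straight out of the face, x: up the slope, y: along its width. Not to be scanned.
- label_yellow: white card label with black bar code, yellow band along its upper edge; 90 mm wide, 70 mm along its slope. Leans back 45 degrees, facing up and towards the robot side. Origin: centre of its face, 60 mm above the bench, 110 mm in front (-x) of its tray's origin. z: straight out of the face, x: up the slope, y: along its width. Not to be scanned.
- tray_orange: the orange-labelled seed tray: black six-cell tray with seedlings, fixed to the bench, 172 x 132 mm and 57 mm high (seedlings to 82 mm), with a card holder sloping in front of it and a orange strip, like its band, on its far side. Origin at the centre of its underside; its -x axis points to the label and roughly to the robot, z up.
- tray_blue: the blue-labelled seed tray: black six-cell tray with seedlings, fixed to the bench, 172 x 132 mm and 57 mm high (seedlings to 82 mm), with a card holder sloping in front of it and a blue strip, like its band, on its far side. Origin at the centre of its underside; its -x axis points to the label and roughly to the robot, z up.
- tray_yellow: the yellow-labelled seed tray: black six-cell tray with seedlings, fixed to the bench, 172 x 132 mm and 57 mm high (seedlings to 82 mm), with a card holder sloping in front of it and a yellow strip, like its band, on its far side. Origin at the centre of its underside; its -x axis points to the label and roughly to the robot, z up.
- tool_tray: open blue metal tray with a black rubber mat, where the scanner is kept; fixed to the bench. 250 mm (x) by 150 mm (y) outside, walls 4 mm thick and 26 mm high, inner floor 4 mm above the bench. Origin at the centre of its underside, z up. The scanner lies in it along its length, head at either end.
- tape: red tape roll lying flat, loose: 84 mm across, 24 mm high. Origin at the centre of its underside. To be left alone.
- carton: small cardboard carton of seed packets, loose: 160 x 110 mm, 85 mm high. Origin at the centre of its underside. To be left alone.
- pots: stack of terracotta-coloured plant pots, loose: 84 mm across, 100 mm high. Origin at the centre of its underside. To be left alone.

How it is judged:
By the outcome, as a careful person would: the job done as asked, in the order asked, and still so for the second after the job is handed in, with the robot touching nothing.
It also fails if it takes over 48 s, if anything falls off the work surface, if the arm or the gripper's body presses on something with over 40 N, if the wrist force passes 120 N, or if a joint passes its speed limit or range.

## Robot

A 7-joint arm with a two-finger parallel gripper is mounted at the origin on the work surface. World frame = base frame: x ahead of the robot, y to its left, z up, the work surface at z = 0. Lengths are in m, angles in rad, forces in N, time in s.
With the tool pointing down it reaches from about 0.4 to 0.875 m from the base axis. Payload 19.3 kg.
Tool frame: the origin (TCP) lies midway between the tips of the shut fingers; the grasp point (between the pads) lies 19 mm behind it; z points along the fingers, y is the direction in which the jaws open and shut (so a half turn about z gives the same grasp; the last joint's range is limited). The gripper opens to 85 mm and grips with 20 to 120 N. Pads are 22 mm wide; open, the fingers measure 114 mm over their backs; the gripper's body (76 mm by 85 mm) begins 54 mm behind the grasp point. The pads swing forward as they close: fully open they stand 13 mm farther back than shut.
Start: joints at [-1.387, 0.521, -0.036, 1.599, 0.021, 1.021, -0.113], TCP at [0.157, 0.605, 0.231] pointing down, gripper open.
Joint ranges: [-2.91, 2.91], [-0.3, 2.13], [-1.5, 1.42], [0.17, 2.43], [-1.26, 4.41], [0.16, 1.93], [-2.52, 2.52]. Speed limits (rad/s): [1.89, 1.89, 2.39, 2.39, 3.01, 3.01, 3.01].

## Interface

Orientations are given as [roll, pitch, yaw] about the fixed x, y, z axes, in that order (R = Rz(yaw) Ry(pitch) Rx(roll)).
In Python, from workcell import bot, optics gives the robot as it stands.
- The arm moves only by the tool drive_tool, never from a script. Its argument "rows" is one flat list of numbers, 4 for each row, row after row: the shift along the tool's x, y, z in mm, then the turn about the tool's z in rad. A call has exactly 10 rows; each row is the pose to reach, as a shift and turn from the pose commanded when the call began, along the tool's axes at that moment; what a row does not reach only later rows make up. A row lasts 1/8 s, in which the tool goes at most 62.5 mm and 10.7 degrees, less where a joint would pass 70% of its speed; a pose out of reach is approached as far as the arm can. A call with a gripper value outside its range is refused whole. "jaw" is the opening, from 0 (shut) to 1 (fully open), set as the call begins (left out, the last holds). The fingers move at their own pace and stop on an object; "squeeze" is the grip in N (left out, the last holds). Time passes only in rows, so rows that repeat a pose let the fingers close, or fill a call up. It gives the time, the measured TCP pose, the force and the opening at its end, in the units of the state.
- bot.observe(): the state, without advancing time (a new reading comes with each control period).
- optics.grab_frame(name): name is "side" or "top"; returns a dict with "pixels" (384x512x3 uint8, red, green, blue), "z_map" (384x512 float32, m along the optical axis (not along the pixel's ray), 0 where there is no reading), "camera_matrix" (3x3 intrinsics, pixels), "rvec" (rotation vector, rad) and "tvec" (3), from world to camera coordinates, as OpenCV has them. Camera axes: x right, y down, z forward; pixel columns grow to the right and rows downward; lengths in m; the calibration is good to about 2 mm. A picture is of the moment at which its call begins.
- bot.job_done(): hands the job in, once; it reports no verdict.
The state is a dict: "clock": time; "qpos": joint angles; "qd": joint speeds; "joint_efforts": joint torques, N m; "position": TCP position; "tool_rot": TCP orientation; "force": force on the tool from outside, world axes, zero at the start; "moment": the same for the moment, N m; "grip_width": finger opening in m.
Only numpy, scipy, OpenCV 4.12 (cv2) and the standard library are available. Lean on these libraries where they do the work, as an engineer would, in place of code of your own. Each camera call takes 0.05 s, during which the arm holds its last target. There are 200 camera calls.

## Working session

There is one attempt and no reset: what is moved stays moved. The work goes in short steps, Python scripts to look and compute and a tool call to move; the robot and the scene stay as the last step left them, time stands still between calls to the robot, and variables do not carry over. Pictures are saved under pics/ and viewed, about 8 in all and at most 12, crops included, and the job is handed in when it is done.

Besides the shell and the picture viewer there is one more tool, called as name(argument=value, ...), one argument or row to a line, values as JSON. drive_tool: Moves the arm, as the interface text tells. Its arguments: {"type":"object","properties":{"rows":{"type":"array"},"jaw":{"type":"number"},"squeeze":{"type":"number"}},"required":["rows"]}

```bash
mkdir -p pics; ls
cat > h.py <<'E'
import numpy as np, cv2
from scipy.spatial.transform import Rotation as Ro
from workcell import bot, optics
def grab(n):
    f=optics.grab_frame(n); R=cv2.Rodrigues(np.array(f['rvec'],float))[0]; t=np.array(f['tvec'],float).ravel(); K=np.array(f['camera_matrix'],float)
    v,u=np.mgrid[0:384,0:512]; z=f['z_map'].astype(float)
    c=np.stack([(u-K[0,2])/K[0,0]*z,(v-K[1,2])/K[1,1]*z,z],-1)
    P=(c-t)@R; P[z==0]=np.nan
    f.update(P=P,R=R,t=t,K=K); return f
def save(n,f,s=1.5):
    im=cv2.cvtColor(f['pixels'],cv2.COLOR_RGB2BGR); cv2.imwrite('pics/'+n,cv2.resize(im,None,fx=s,fy=s))
E
python3 - <<'E'
from h import *
for n in('top','side'):
    f=grab(n); save(n+'0.png',f); np.savez('/tmp/%s0.npz'%n,P=f['P'],px=f['pixels'],K=f['K'],R=f['R'],t=f['t']); print(n,-f['R'].T@f['t'])
print(bot.observe())
E
```

```text
pics
top [3.42580648e-01 8.64065910e-04 1.16576570e+00]
side [ 0.3322931  -1.09519295  0.80418297]
{'clock': 0.1, 'qpos': array([-1.3872283 ,  0.5219512 , -0.03633299,  1.59991399,  0.02120835,
        1.02105085, -0.11280522]), 'qd': array([-0.00055272, -0.00201113,  0.00053976, -0.00057417,  0.00144119,
       -0.0006239 ,  0.00021088]), 'joint_efforts': array([ 3.31928866e-03, -9.28476191e+01,  1.98417261e+00, -3.70531833e+01,
        1.82234641e-02,  5.33533850e-03,  1.32232572e-06]), 'position': array([0.15686961, 0.60471678, 0.23079846]), 'tool_rot': array([-3.14065685e+00,  6.68262799e-05,  2.88781698e+00]), 'force': array([-0.10944662, -0.55916633, -0.28122882]), 'moment': array([-0.00625496,  0.00991994,  0.01473729]), 'grip_width': 0.08533937176757479}
```

View pics/top0.png

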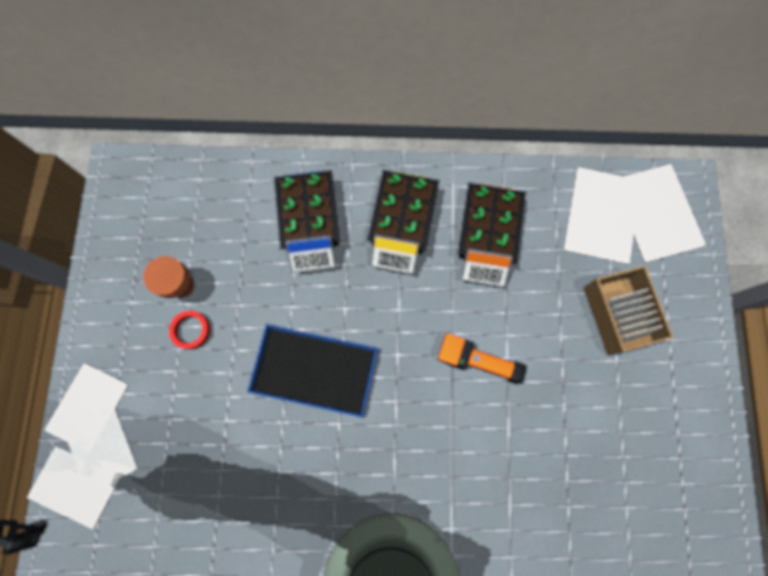

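View pics/side0.png

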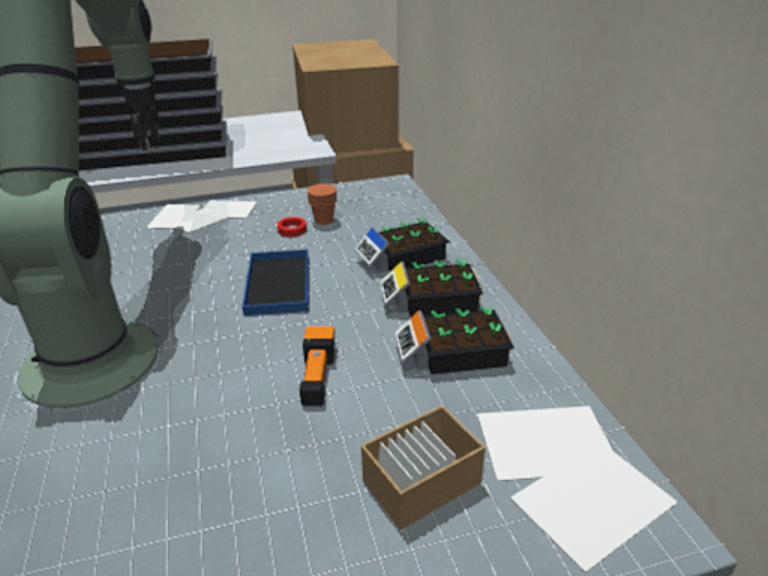

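The top view shows the scanner at about (480,358), its head pointing left towards the blue tray at (313,370). The orange label is at (487,268) with the yellow one at (396,255) next to it. The arm is clear of all of these. Next I measure.

```bash
cat > meas.py <<'E'
from h import *
def hsv(px): return cv2.cvtColor(px,cv2.COLOR_RGB2HSV)
def ray(d,uv,z):
    uv=np.atleast_2d(uv).astype(float); r=np.c_[(uv-d['K'][[0,1],[2,2]])/d['K'][[0,1],[0,1]],np.ones(len(uv))]@d['R']
    C=-d['R'].T@d['t']; return C+r*((z-C[2])/r[:,2])[:,None]
def blobs(m,mn=30):
    n,l,s,c=cv2.connectedComponentsWithStats(m.astype(np.uint8)); return [(l==i) for i in range(1,n) if s[i,4]>=mn]
def rect(pts):
    c,wh,a=cv2.minAreaRect((pts*1000).astype(np.float32)); b=cv2.boxPoints((c,wh,a))
    e=[b[1]-b[0],b[2]-b[1]]; L=max(e,key=np.linalg.norm); return np.round(c,1),np.round(sorted(wh),1),np.degrees(np.arctan2(L[1],L[0]))%180
E
python3 - <<'E'
from meas import *
for n in('top','side'):
    d=dict(np.load('/tmp/%s0.npz'%n)); H=hsv(d['px']); P=d['P']; h,s,v=H[...,0].astype(int),H[...,1],H[...,2]
    print('==',n, 'bench z', np.nanmedian(P[(abs(P[...,2])<.02)][:,2]))
    for nm,m in dict(orange=(h>=7)&(h<=16)&(s>190)&(v>120),yellow=(h>20)&(h<32)&(s>150)&(v>120),blue=(h>100)&(h<125)&(s>150)).items():
        for b in blobs(m):
            q=P[b]; q=q[~np.isnan(q[:,0])]; vv,uu=np.nonzero(b)
            print(nm,b.sum(),'uv',uu.mean().round(1),vv.mean().round(1),'med',np.median(q,0).round(4),'min',np.percentile(q,3,0).round(3),'max',np.percentile(q,97,0).round(3),rect(q[:,:2]))
    # scanner everything above bench near it
    g=(P[...,2]>.012)&(abs(P[...,0]-.36)<.12)&(P[...,1]>-.33)&(P[...,1]<-.03)
    for lo,hi in((.012,.03),(.034,.0405),(.04,.0435),(.0405,.047),(.05,.06),(.012,.06)):
        k=(P[...,2]>lo)&(P[...,2]<hi)&g&(P[...,0]<.45)
        for b in blobs(k,25): print('scan z',lo,hi,b.sum(),P[b].mean(0).round(4),rect(P[b][:,:2]))
    w=(s<60)&(v>150)&(P[...,2]>.02)&(P[...,2]<.1)&(P[...,0]>.45)&(P[...,0]<.7)&(P[...,1]<.2)
    for b in blobs(w,25): print('white',b.sum(),P[b].mean(0).round(4),rect(P[b][:,:2]))
E
```

```text
== top bench z 0.0009008682581427504
orange 108 uv 325.5 172.7 med [ 0.6605 -0.1881  0.0766] min [ 0.652 -0.228  0.07 ] max [ 0.668 -0.152  0.083] (array([ 661.2, -189.4]), array([12. , 81.8]), np.float32(81.75031))
orange 206 uv 300.9 233.1 med [ 0.4677 -0.1139  0.0555] min [ 0.44  -0.133  0.051] max [ 0.493 -0.095  0.06 ] (array([ 467.5, -113.2]), array([37.7, 52.7]), np.float32(164.07083))
orange 226 uv 329.4 243.5 med [ 0.4395 -0.2069  0.0421] min [ 0.421 -0.241  0.037] max [ 0.458 -0.157  0.046] (array([ 442.7, -196.7]), array([30., 94.]), np.float32(74.077835))
yellow 145 uv 263.5 163.4 med [0.6854 0.0089 0.0767] min [ 0.675 -0.03   0.07 ] max [0.696 0.051 0.085] (array([685.6,  10.5]), array([14.5, 90. ]), np.float32(80.5909))
blue 138 uv 205.5 163.1 med [0.6807 0.1969 0.0779] min [0.671 0.157 0.071] max [0.691 0.237 0.085] (array([681.1, 196.9]), array([13.8, 87.4]), np.float32(98.862686))
blue 374 uv 206.9 245.1 med [0.4292 0.1935 0.0081] min [0.336 0.051 0.002] max [0.508 0.307 0.029] (array([420.9, 177. ]), array([143.5, 246.1]), np.float32(79.60187))
scan z 0.04 0.0435 80
[... 3008 characters left out ...]
84] (array([ 636.7, -185.6]), array([32.3, 91.2]), np.float32(82.01884))
white 45 [ 0.5926 -0.4763  0.0793] (array([ 591.8, -473.1]), array([21.9, 92.5]), np.float32(90.9717))
white 52 [ 0.5788 -0.4812  0.0772] (array([ 581.2, -479.8]), array([18.9, 92.5]), np.float32(102.89842))
white 53 [ 0.5643 -0.4879  0.0768] (array([ 565.6, -485.5]), array([15.8, 93.5]), np.float32(106.96729))
white 51 [ 0.5481 -0.4922  0.0778] (array([ 549.7, -489.1]), array([17.7, 90.1]), np.float32(102.69084))
white 54 [ 0.5327 -0.4968  0.0774] (array([ 534.9, -493.6]), array([15.6, 94.1]), np.float32(105.88791))
white 51 [ 0.5175 -0.5027  0.0778] (array([ 519.4, -499.5]), array([16.6, 91.9]), np.float32(102.99149))
```

```bash
cat >> meas.py <<'E'
def shift(p,yaw_deg,cur=None):
    "tool-frame shift (mm) and turn (rad) from the current pose to world TCP p (m), tool down with given yaw"
    s=bot.observe() if cur is None else cur
    R=Ro.from_euler('xyz',s['tool_rot']); T=Ro.from_euler('xyz',[np.pi,0,np.radians(yaw_deg)])
    d=R.inv().apply(np.array(p)-s['position'])*1000; w=(R.inv()*T).as_rotvec()
    return d.round(1),w.round(3)
E
python3 - <<'E'
from meas import *
dz={'top':.0009,'side':-.0024}
for n in('top','side'):
    d=dict(np.load('/tmp/%s0.npz'%n)); H=hsv(d['px']); P=d['P'].copy(); P[...,2]-=dz[n]; h,s,v=H[...,0].astype(int),H[...,1],H[...,2]
    g=(P[...,2]>.015)&(P[...,0]>.38)&(P[...,0]<.52)&(P[...,1]>-.33)&(P[...,1]<-.06); g=max(blobs(g),key=np.sum)
    q=P[g]; o=(h>=7)&(h<=16)&(s>190)&(v>120)&g; bl=sorted(blobs(o,60),key=lambda b:-P[b][:,2].mean())
    hd,ha=[np.mean([P[b][:,:2].max(0),P[b][:,:2].min(0)],0) for b in bl[:2]]; print(n,'head',P[bl[0]].mean(0).round(4),'handle',P[bl[1]].mean(0).round(4))
    top=P[bl[1]]; top=top[abs(top[:,2]-.042)<.004]
    for yaw in (72,74,76):
        a=np.radians(yaw); U=np.array([np.cos(a),np.sin(a)]); V=np.array([-U[1],U[0]])
        lu=q[:,:2]@U; lv=q[:,:2]@V; uo=(np.percentile(lu,.5)+95e-3+np.percentile(lu,99.5)-90e-3)/2
        sg=[]; 
        for lo,hi in((-92,-70),(-60,20),(45,85)):
            k=(lu-uo>lo/1e3)&(lu-uo<hi/1e3); x=lv[k]; sg.append((np.percentile(x,2).round(4),np.percentile(x,98).round(4)))
        print(yaw,'len',np.ptp(lu).round(3),'origin u',uo.round(4),'lat bands tail/handle/head',[tuple(map(float,x)) for x in sg],'mid',[float(np.mean(x).round(4)) for x in sg])
    L=(P[...,2]>.032)&(P[...,2]<.089)&(P[...,0]>.6)&(P[...,0]<.69)&(P[...,1]>-.25)&(P[...,1]<-.12)
    q=P[L]; A=np.c_[q[:,1:],np.ones(len(q))]; w=np.ones(len(q),bool)
    for _ in range(6): c=np.linalg.lstsq(A[w],q[w,0],rcond=None)[0]; w=abs(A@c-q[:,0])<.004
    nrm=np.array([-1,c[0],c[1]]); nrm/=np.linalg.norm(nrm); q=q[w]
    a=np.arctan2(-nrm[1],-nrm[0]); V=np.array([-np.sin(a),np.cos(a)]); lv=q[:,:2]@V; m=(np.percentile(lv,1)+np.percentile(lv,99))/2
    # centre: plane at z=.06, lateral m
    y=np.linalg.solve([[1,-c[0]],V],[c[1]*.06+c[2],m]); print('label n',nrm.round(3),'yaw',np.degrees(a).round(2),'width',np.ptp(lv).round(4),'centre',y.round(4),'z',q[:,2].min().round(3),q[:,2].max().round(3))
    b=(h>100)&(h<125)&(s>120)&(P[...,0]<.56); b=max(blobs(b),key=np.sum); cc=cv2.findContours(b.astype(np.uint8),0,1)[0]; cc=max(cc,key=cv2.contourArea)[:,0]
    print('tray rim',rect(ray(d,cc,.026)[:,:2]))
print(shift([.45,.40,.2],110),shift([.53,.1,.2],90))
E
```

```text
top head [ 0.4673 -0.1135  0.0544] handle [ 0.4389 -0.2053  0.0412]
72 len 0.185 origin u -0.0306 lat bands tail/handle/head [(-0.5059, -0.4643), (-0.5025, -0.4666), (-0.5111, -0.4538)] mid [-0.4851, -0.4846, -0.4824]
74 len 0.185 origin u -0.0474 lat bands tail/handle/head [(-0.5015, -0.46), (-0.5, -0.4645), (-0.5123, -0.4547)] mid [-0.4808, -0.4822, -0.4835]
76 len 0.186 origin u -0.0641 lat bands tail/handle/head [(-0.4967, -0.4551), (-0.4975, -0.4609), (-0.5129, -0.455)] mid [-0.4759, -0.4792, -0.484]
label n [-0.704  0.091  0.704] yaw -7.35 width 0.0962 centre [ 0.6461 -0.1874] z 0.033 0.087
tray rim (array([420.3, 177.3]), array([146.9, 249.2]), np.float32(79.73198))
side head [ 0.471  -0.1163  0.0541] handle [ 0.445  -0.2011  0.0408]
72 len 0.186 origin u -0.0349 lat bands tail/handle/head [(-0.5079, -0.4655), (-0.5039, -0.469), (-0.5143, -0.4565)] mid [-0.4867, -0.4864, -0.4854]
74 len 0.185 origin u -0.0519 lat bands tail/handle/head [(-0.5035, -0.4613), (-0.5019, -0.4663), (-0.5151, -0.4574)] mid [-0.4824, -0.4841, -0.4862]
76 len 0.186 origin u -0.069 lat bands tail/handle/head [(-0.4984, -0.4564), (-0.4998, -0.4633), (-0.5159, -0.4575)] mid [-0.4774, -0.4816, -0.4867]
label n [-0.713  0.085  0.696] yaw -6.81 width 0.0965 centre [ 0.6456 -0.1912] z 0.032 0.087
tray rim (array([419.2, 156.5]), array([149.5, 279.8]), np.float32(79.66597))
(array([-335.1, -124.5,   30.9]), array([-0.001,  0.001,  0.968])) (array([-487.9, -394.8,   31.2]), array([-1.000e-03,  1.000e-03,  1.317e+00]))
```

drive_tool(
  rows=[-56, -21, 5, 0.16, -112, -42, 10, 0.32, -168, -62, 15, 0.48, -224, -83, 20, 0.64, -280, -104, 25, 0.8, -335, -125, 30, 0.97, -366, -179, 30, 1.04, -396, -233, 30, 1.11, -427, -287, 30, 1.18, -457, -340, 30, 1.25],
  jaw=1,
  squeeze=60,
)

```text
clock: 1.35
position: [0.5141, 0.1591, 0.2013]
tool_rot: [-3.142, 0.0, 1.635]
force: [0.8, 1.1, 0.1]
grip_width: 0.0854
```

Run:
```python
from meas import *
s=bot.observe(); print(s['clock'],s['position'],s['tool_rot'],s['qpos'].round(2))
print(shift([.52,0,.16],73)); print(shift([.4467,-.1951,.12],73))
```

```text
1.35 [0.51407964 0.15912834 0.20125548] [-3.14151806e+00  2.50151836e-05  1.63549328e+00] [-0.67  0.44  0.35  1.88 -0.19  0.86 -0.16]
(array([-159.2,   -4.4,   41.3]), array([-0.   ,  0.   ,  0.361]))
(array([-349.1,  -90.1,   81.3]), array([-0.   ,  0.   ,  0.361]))
```

drive_tool(
  rows=[-53, -2, 14, 0.12, -106, -3, 27, 0.24, -159, -4, 41, 0.361, -207, -26, 51, 0.361, -254, -47, 61, 0.361, -302, -69, 71, 0.361, -349, -90, 81, 0.361, -349, -90, 81, 0.361, -349, -90, 81, 0.361, -349, -90, 81, 0.361],
)

```text
clock: 2.6
position: [0.4481, -0.192, 0.1204]
tool_rot: [3.141, -0.0, 1.279]
force: [-0.2, 0.0, 0.2]
grip_width: 0.0857
```

Run:
```python
from meas import *
s=bot.observe(); print(s['clock'],s['position'],s['tool_rot'],s['qpos'].round(2))
print(shift([.4467,-.1951,.010],73))
f=grab('side'); im=cv2.cvtColor(f['pixels'],cv2.COLOR_RGB2BGR)[130:330,120:400]; cv2.imwrite('pics/a.png',cv2.resize(im,None,fx=2.7,fy=2.7))
```

```text
2.6 [ 0.44808255 -0.1920094   0.12038096] [ 3.14144398e+00 -3.13213642e-04  1.27871903e+00] [-0.01  0.51  0.39  2.07 -0.32  0.62  0.31]
(array([ -3.4,  -0.5, 110.4]), array([ 0.   , -0.   ,  0.005]))
```

View pics/a.png

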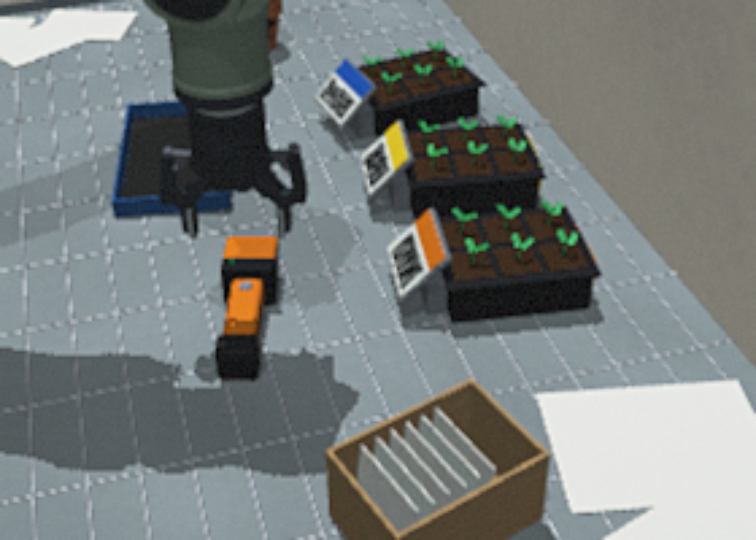

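The fingertips, at crop pixels (192,230) and (285,225), straddle the handle at (245,305) with room on both sides, so I descend.

drive_tool(
  rows=[0, 0, 25, 0, 0, 0, 50, 0, 0, 0, 75, 0, 0, 0, 90, 0, 0, 0, 100, 0, 0, 0, 110, 0, 0, 0, 110, 0, 0, 0, 110, 0, 0, 0, 110, 0, 0, 0, 110, 0],
)

```text
clock: 3.9
position: [0.4477, -0.1931, 0.0106]
tool_rot: [3.141, -0.0, 1.277]
force: [0.7, 0.4, 0.6]
grip_width: 0.0854
```

Run:
```python
from meas import *
s=bot.observe(); print(s['clock'],s['position'],s['force'])
print(shift([.4467,-.1951,.010],73))
```

```text
3.9 [ 0.44765484 -0.19314868  0.01056972] [0.72945109 0.39195181 0.56692925]
(array([-2.1, -0.3,  0.6]), array([ 0.   , -0.   ,  0.003]))
```

Within 2 mm. I close the jaws.

drive_tool(
  rows=[-2, 0, 0, 0, -2, 0, 0, 0, -2, 0, 0, 0, -2, 0, 0, 0, -2, 0, 0, 0, -2, 0, 0, 0, -2, 0, 0, 0, -2, 0, 0, 0, -2, 0, 0, 0, -2, 0, 0, 0],
  jaw=0,
  squeeze=60,
)

```text
clock: 5.15
position: [0.4468, -0.1951, 0.0105]
tool_rot: [-3.141, -0.0, 1.277]
force: [-1.5, 0.7, 5.7]
grip_width: 0.0355
```

drive_tool(
  rows=[0, 0, -10, 0, 0, 0, -25, 0, 0, 0, -45, 0, 0, 0, -65, 0, 0, 0, -85, 0, 0, 0, -100, 0, 0, 0, -110, 0, 0, 0, -110, 0, 0, 0, -110, 0, 0, 0, -110, 0],
)

```text
clock: 6.4
position: [0.4466, -0.195, 0.1198]
tool_rot: [-3.141, 0.0, 1.277]
force: [0.4, 0.5, -3.2]
grip_width: 0.0353
```

Run:
```python
from meas import *
s=bot.observe(); print(s['clock'],s['position'],s['tool_rot'],s['force'],s['grip_width'])
xd=np.array([np.cos(np.radians(-7.8)),np.sin(np.radians(-7.8)),0]); g=np.array([.6458,-.188,.060])-xd*.1557; g[2]=.1197
print('scan tcp',g, shift(g,-7.8), 'pre',shift(g-xd*.03,-7.8), 'mid',shift([.47,-.19,.12],30))
f=grab('side'); save('b.png',f)
```

```text
6.4 [ 0.44659317 -0.19502115  0.1198012 ] [-3.14064148e+00  1.30900922e-04  1.27660305e+00] [ 0.37852068  0.47639703 -3.2388926 ] 0.0352801870074703
scan tcp [ 0.49154056 -0.16686909  0.1197    ] (array([40. , 34.9,  0.1]), array([-1.000e-03,  1.000e-03,  1.413e+00])) pre (array([35.3,  5.2,  0.1]), array([-1.000e-03,  1.000e-03,  1.413e+00])) mid (array([11.6, 20.9, -0.2]), array([-0.001,  0.   ,  0.753]))
```

View pics/b.png

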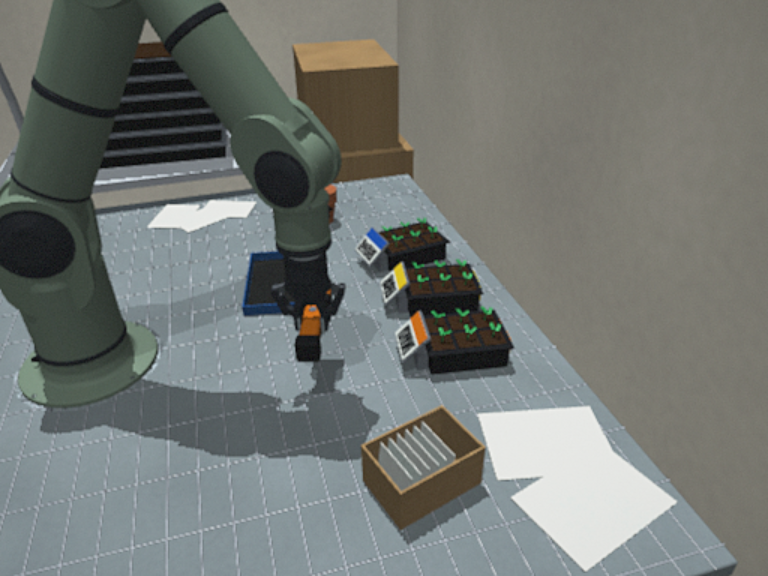

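The scanner is held level at px (310,330), with the tail towards the camera. I turn it towards the label, staying 30 mm back.

drive_tool(
  rows=[2, 1, 0, 0.1, 6, 1, 0, 0.26, 11, 2, 0, 0.44, 16, 2, 0, 0.62, 20, 3, 0, 0.8, 25, 3, 0, 0.98, 29, 4, 0, 1.15, 32, 5, 0, 1.29, 35, 5, 0, 1.38, 35, 5, 0, 1.413],
)

```text
clock: 7.7
position: [0.4617, -0.1628, 0.12]
tool_rot: [3.141, 0.001, -0.137]
force: [0.3, -0.5, -3.4]
grip_width: 0.0352
```

```bash
cat > scan.py <<'E'
from meas import *
# scanner pose in hand from its handle/head orange blobs, and the orange label again, both views
def look(n,dz,save_as=None):
    f=grab(n); P=f['P'].copy(); P[...,2]-=dz; H=hsv(f['pixels']); h,s,v=H[...,0].astype(int),H[...,1],H[...,2]
    o=(h>=7)&(h<=16)&(s>180)&(v>90)
    for b in blobs(o,25): print(n,b.sum(),'uv',np.argwhere(b)[:,::-1].mean(0).round(),np.median(P[b],0).round(4),'lo',np.percentile(P[b],3,0).round(3),'hi',np.percentile(P[b],97,0).round(3))
    return f
E
python3 - <<'E'
from scan import *
s=bot.observe(); print(s['clock'],s['position'],s['tool_rot'])
xd=np.array([np.cos(np.radians(-7.8)),np.sin(np.radians(-7.8)),0]); g=np.array([.6458,-.188,.060])-xd*.1557; g[2]=.1197
print(shift(g,-7.8))
f=look('side',-.0024); look('top',.0009)
im=cv2.cvtColor(f['pixels'],cv2.COLOR_RGB2BGR)[150:290,150:360]; cv2.imwrite('pics/c.png',cv2.resize(im,None,fx=3.6,fy=3.6))
E
```

```text
7.7 [ 0.46173436 -0.16277624  0.11997161] [ 3.14130887e+00  7.26953243e-04 -1.36756779e-01]
(array([30.1, -0. ,  0.2]), array([ 0.   ,  0.001, -0.001]))
side 193 uv [240. 200.] [nan nan nan] lo [nan nan nan] hi [nan nan nan]
side 153 uv [199. 209.] [nan nan nan] lo [nan nan nan] hi [nan nan nan]
side 117 uv [221. 209.] [ 0.4877 -0.1841  0.1447] lo [ 0.474 -0.189  0.126] hi [ 0.503 -0.159  0.152]
side 104 uv [278. 218.] [ 0.6615 -0.188   0.0756] lo [ 0.652 -0.228  0.011] hi [ 0.7   -0.053  0.083]
top 117 uv [325. 173.] [ 0.6608 -0.1881  0.0755] lo [ 0.652 -0.227  0.069] hi [ 0.669 -0.149  0.083]
```

View pics/c.png

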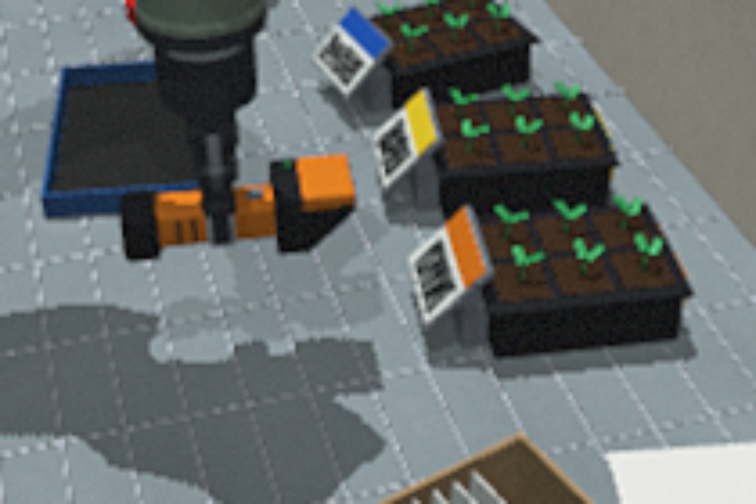

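The scanner sits level, with its nose at crop px (350,185) pointing at the orange label at (445,265). Before the final approach I check its in-hand offset and tilt with depth.

Run:
```python
from scan import *
s=bot.observe(); a=s['tool_rot'][2]; U=np.array([np.cos(a),np.sin(a)]); V=np.array([-U[1],U[0]])
f=grab('side'); P=f['P'].copy(); P[...,2]+=.0024; H=hsv(f['pixels'])
d=P[...,:2]-s['position'][:2]; lx,ly,z=d@U,d@V,P[...,2]
k=(z>.09)&(z<.185)&(abs(lx)<.14)&(abs(ly)<.045); k=max(blobs(k),key=np.sum)
print('x extent',lx[k].min().round(4),lx[k].max().round(4),np.percentile(lx[k],[.5,1,99,99.5]).round(4),'expect -.080 +.105')
for lo,hi in((-.078,-.055),(-.05,-.015),(.02,.038),(.048,.06),(.06,.08),(.08,.1)):
    m=k&(lx>lo)&(lx<hi); print(lo,hi,m.sum(),'ly',np.percentile(ly[m],[2,98]).round(4),'z',np.percentile(z[m],[2,50,95,98]).round(4))
print('expected tops: tail',s['position'][2]+.019-.028+.044,'handle',s['position'][2]-.009+.042,'head',s['position'][2]-.009+.055)
```

```text
x extent -0.0768 0.1083 [-0.0746 -0.0738  0.1054  0.1063] expect -.080 +.105
-0.078 -0.055 143 ly [-0.0262  0.0149] z [0.1137 0.1457 0.1544 0.155 ]
-0.05 -0.015 186 ly [-0.0222  0.01  ] z [0.1206 0.1461 0.1526 0.1534]
0.02 0.038 96 ly [-0.0228  0.0105] z [0.1217 0.1445 0.1522 0.1538]
0.048 0.06 113 ly [-0.0355  0.0224] z [0.1133 0.1566 0.1656 0.166 ]
0.06 0.08 181 ly [-0.0339  0.0227] z [0.1135 0.1578 0.1654 0.1657]
0.08 0.1 144 ly [-0.034   0.0231] z [0.1304 0.162  0.1662 0.1665]
expected tops: tail 0.15511814532499751 handle 0.1531181453249975 head 0.16611814532499752
```

Tilt is none: head and tail tops match the expected heights. The scanner sits about 2.5 mm forward in the hand, so I approach 27.5 mm.

drive_tool(
  rows=[4, 0, 0, 0, 11, 0, 0, 0, 18, -1, 0, 0, 24, -1, 0, 0, 27.5, -1, 0, 0, 27.5, -1, 0, 0, 27.5, -1, 0, 0, 27.5, -1, 0, 0, 27.5, -1, 0, 0, 27.5, -1, 0, 0],
)

```text
clock: 9.1
position: [0.4892, -0.1658, 0.1203]
tool_rot: [3.142, -0.0, -0.136]
force: [0.5, -0.2, -3.1]
grip_width: 0.0346
```

Run:
```python
from scan import *
s=bot.observe(); print(s['clock'],s['position'],s['tool_rot'],abs(s['qd']).max())
a=s['tool_rot'][2]; U=np.array([np.cos(a),np.sin(a)]); V=np.array([-U[1],U[0]])
for n,dz in(('side',-.0024),('top',.0009)):
    f=grab(n); P=f['P'].copy(); P[...,2]-=dz
    d=P[...,:2]-s['position'][:2]; lx,ly,z=d@U,d@V,P[...,2]
    k=(z>.09)&(z<.172)&(lx>.045)&(lx<.14)&(abs(ly)<.045); k=max(blobs(k,5),key=np.sum); print(n,'nose',np.percentile(lx[k],[1,99]).round(4),np.percentile(ly[k],[2,98]).round(4))
    k=(z>.033)&(z<.087)&(P[...,0]>.60)&(P[...,0]<.69)&(P[...,1]>-.25)&(P[...,1]<-.12); k=max(blobs(k),key=np.sum)
    k2=k&(abs(z-.06)<.006); print('label mid',k2.sum(),'lx',np.median((lx-(z-.06))[k2]).round(4),'ly',np.percentile(ly[k2],[1,99]).round(4))
save('d.png',grab('side'))
```

```text
9.1 [ 0.48915996 -0.1657635   0.12032617] [ 3.14157385e+00 -1.62806947e-05 -1.36311264e-01] 0.0009080263583676223
side nose [0.0457 0.1066] [-0.0341  0.0228]
label mid 195 lx 0.1616 ly [-0.0567  0.0411]Traceback (most recent call last):
  File "<stdin>", line 7, in <module>
ValueError: max() iterable argument is empty
```

Side-view nose-to-label offset is 55 mm where 50.7 mm is wanted, and the lateral offset is about 2 mm. I nudge slightly and hold.

drive_tool(
  rows=[2, 1, 0, 0, 2, 1, 0, 0, 2, 1, 0, 0, 2, 1, 0, 0, 2, 1, 0, 0, 2, 1, 0, 0, 2, 1, 0, 0, 2, 1, 0, 0, 2, 1, 0, 0, 2, 1, 0, 0],
)

```text
clock: 10.45
position: [0.4911, -0.167, 0.1203]
tool_rot: [3.142, -0.0, -0.136]
force: [-0.5, 0.3, -3.0]
grip_width: 0.035
```

drive_tool(
  rows=[0, 0, 0, 0, 0, 0, 0, 0, 0, 0, 0, 0, 0, 0, 0, 0, 0, 0, 0, 0, 0, 0, 0, 0, 0, 0, 0, 0, 0, 0, 0, 0, 0, 0, 0, 0, 0, 0, 0, 0],
)

```text
clock: 11.7
position: [0.491, -0.167, 0.1203]
tool_rot: [3.142, 0.0, -0.136]
force: [-0.9, 0.4, -3.4]
grip_width: 0.0356
```

drive_tool(
  rows=[0, 0, 0, 0, 0, 0, 0, 0, 0, 0, 0, 0, 0, 0, 0, 0, 0, 0, 0, 0, 0, 0, 0, 0, 0, 0, 0, 0, 0, 0, 0, 0, 0, 0, 0, 0, 0, 0, 0, 0],
)

```text
clock: 12.95
position: [0.4911, -0.167, 0.1203]
tool_rot: [3.142, -0.0, -0.136]
force: [-0.0, -0.3, -3.1]
grip_width: 0.035
```

Run:
```python
from scan import *
s=bot.observe(); print(s['clock'],s['position'],s['tool_rot'],s['force'],s['grip_width'])
f=grab('side'); im=cv2.cvtColor(f['pixels'],cv2.COLOR_RGB2BGR)[150:290,150:360]; cv2.imwrite('pics/e.png',cv2.resize(im,None,fx=3.6,fy=3.6))
print('back',shift([.40,-.12,.14],0),'mid',shift([.43,0,.14],40),'over',shift([.4178-.0004,.1647-.0025,.14],79.7))
```

```text
12.95 [ 0.49106803 -0.1670128   0.12030322] [ 3.14155270e+00 -2.07185410e-05 -1.36233732e-01] [-0.02305374 -0.34979469 -3.14632675] 0.03497406927862873
back (array([-96.6, -34.2, -19.7]), array([ 0.   ,  0.   , -0.136])) mid (array([ -83.2, -157.2,  -19.7]), array([ 0.   ,  0.   , -0.834])) over (array([-117.7, -316.2,  -19.7]), array([ 0.   ,  0.   , -1.527]))
```

View pics/e.png

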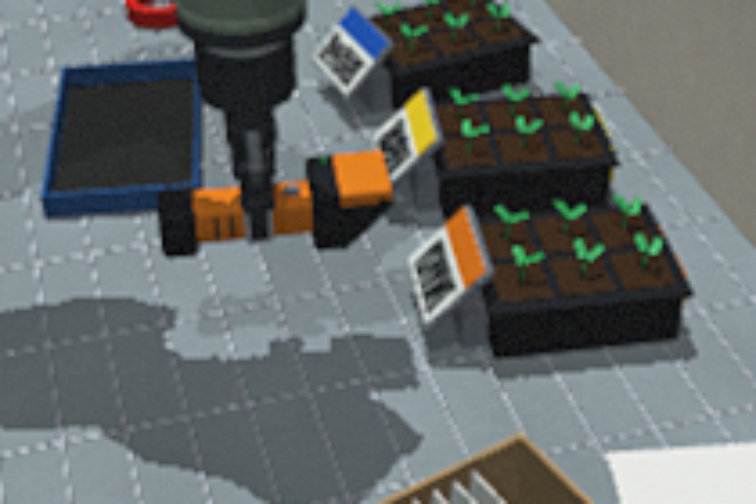

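Held still for about 3.6 s, with the nose at crop px (385,185) facing the orange label at (445,265). Now I pull back and go over to the tray.

drive_tool(
  rows=[-20, -7, -4, 0, -50, -18, -10, -0.03, -80, -29, -16, -0.08, -97, -36, -20, -0.15, -93, -66, -20, -0.32, -90, -96, -20, -0.49, -86, -127, -20, -0.66, -83, -157, -20, -0.834, -92, -197, -20, -1.0, -101, -237, -20, -1.17],
)

```text
clock: 14.25
position: [0.4231, 0.0826, 0.1404]
tool_rot: [3.141, -0.0, 1.039]
force: [2.1, -0.5, -3.4]
grip_width: 0.0355
```

Run:
```python
from meas import *
s=bot.observe(); print(s['clock'],s['position'],s['tool_rot'],s['force'],s['grip_width'])
print('over',shift([.4178-.0004,.1647-.0025,.14],79.7))
```

```text
14.25 [0.42313432 0.08261905 0.14042921] [ 3.14124501e+00 -2.47664871e-04  1.03872136e+00] [ 2.10627629 -0.54497059 -3.41541351] 0.035469056953182164
over (array([ 65.7, -45.3,   0.4]), array([ 0.   , -0.   , -0.352]))
```

drive_tool(
  rows=[18, -12, 0, -0.1, 38, -26, 0, -0.2, 56, -39, 0, -0.3, 66, -45, 0, -0.352, 66, -45, 10, -0.352, 66, -45, 30, -0.352, 66, -45, 50, -0.352, 66, -45, 70, -0.352, 66, -45, 80, -0.352, 66, -45, 80, -0.352],
)

```text
clock: 15.5
position: [0.4181, 0.1604, 0.0598]
tool_rot: [-3.141, 0.001, 1.384]
force: [0.6, 0.4, -3.3]
grip_width: 0.0355
```

Run:
```python
from meas import *
s=bot.observe(); print(s['clock'],s['position'],s['tool_rot'],s['force'],s['grip_width'])
print('down',shift([.4174,.1622,.014],79.7))
f=grab('side'); im=cv2.cvtColor(f['pixels'],cv2.COLOR_RGB2BGR)[130:270,110:320]; cv2.imwrite('pics/g.png',cv2.resize(im,None,fx=3.6,fy=3.6))
```

```text
15.5 [0.41809927 0.1604174  0.05980476] [-3.14077244e+00  1.08925953e-03  1.38427048e+00] [ 0.62426717  0.3604244  -3.26795807] 0.035458550619339155
down (array([ 1.7, -1. , 45.8]), array([-0.001,  0.001, -0.007]))
```

View pics/g.png

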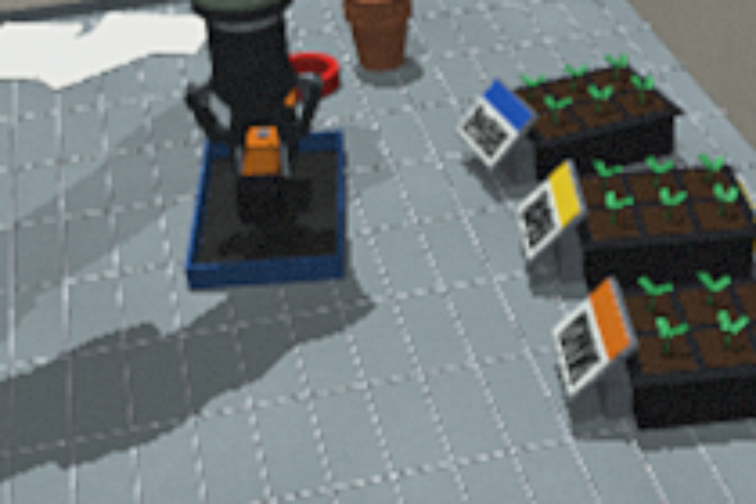

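The scanner hangs inside the tray outline (tail at crop px (270,200), tray (190–345,135–285)). I lower it gently.

drive_tool(
  rows=[1, 0, 12, 0, 1, 0, 24, 0, 1, 0, 33, 0, 1, 0, 38, 0, 1, 0, 40, 0, 1, 0, 41, 0, 1, 0, 42, 0, 1, 0, 43, 0, 1, 0, 44, 0, 1, 0, 44, 0],
)

```text
clock: 16.8
position: [0.4184, 0.1622, 0.0163]
tool_rot: [-3.142, 0.0, 1.386]
force: [-0.5, -0.5, -3.7]
grip_width: 0.035
```

Not in contact yet. The expected contact height is about 14.5 mm, so I continue slowly.

drive_tool(
  rows=[0, 0, 0.3, 0, 0, 0, 0.6, 0, 0, 0, 0.9, 0, 0, 0, 1.2, 0, 0, 0, 1.5, 0, 0, 0, 1.8, 0, 0, 0, 2, 0, 0, 0, 2, 0, 0, 0, 2, 0, 0, 0, 2, 0],
)

```text
clock: 18.05
position: [0.4185, 0.1622, 0.0145]
tool_rot: [-3.142, -0.0, 1.386]
force: [-1.3, -1.2, 6.5]
grip_width: 0.0352
```

Contact, at about +10 N. I release with a partial opening.

drive_tool(
  rows=[0, 0, 0, 0, 0, 0, 0, 0, 0, 0, 0, 0, 0, 0, 0, 0, 0, 0, 0, 0, 0, 0, 0, 0, 0, 0, 0, 0, 0, 0, 0, 0, 0, 0, 0, 0, 0, 0, 0, 0],
  jaw=0.8,
)

```text
clock: 19.3
position: [0.4185, 0.1622, 0.0143]
tool_rot: [-3.142, 0.0, 1.386]
force: [-0.4, -1.0, -0.7]
grip_width: 0.0682
```

drive_tool(
  rows=[0, 0, -4, 0, 0, 0, -12, 0, 0, 0, -25, 0, 0, 0, -45, 0, 0, 0, -70, 0, 0, 0, -100, 0, 0, 0, -130, 0, 0, 0, -160, 0, 0, 0, -180, 0, 0, 0, -180, 0],
)

```text
clock: 20.55
position: [0.4188, 0.1626, 0.196]
tool_rot: [3.14, -0.002, 1.386]
force: [-0.3, 0.3, -0.4]
grip_width: 0.0679
```

Run:
```python
from meas import *
s=bot.observe(); print(s['clock'],s['position'],s['force'],s['grip_width'])
f=grab('side'); im=cv2.cvtColor(f['pixels'],cv2.COLOR_RGB2BGR)[100:270,110:340]; cv2.imwrite('pics/i.png',cv2.resize(im,None,fx=3.4,fy=3.4))
P=f['P'].copy(); P[...,2]+=.0024; H=hsv(f['pixels']); o=(H[...,0]>=7)&(H[...,0]<=16)&(H[...,1]>180)&(H[...,2]>90)&(P[...,1]>.05)&(P[...,1]<.31)&(P[...,0]<.52)
for b in blobs(o,10): print(b.sum(),np.median(P[b],0).round(4),np.percentile(P[b][:,2],95).round(4))
```

```text
20.55 [0.41883184 0.16258474 0.19598072] [-0.34763946  0.34909233 -0.42046941] 0.06793708892420164
74 [0.436  0.2429 0.0574] 0.0601
123 [0.4177 0.1563 0.0446] 0.0471
```

View pics/i.png

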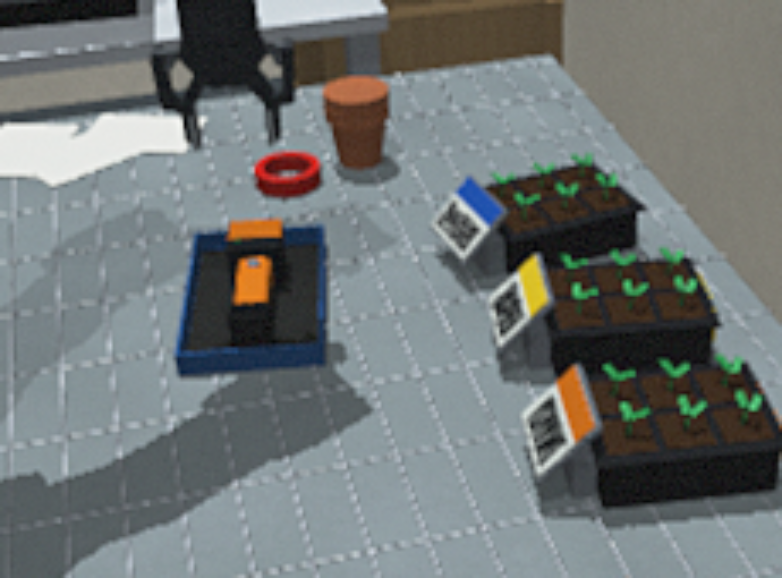

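The scanner is flat and upright in the tray (head at crop px (255,232), tail at (252,325)), clear of the walls and of the gripper. I hand in.

```bash
python3 -c "
from workcell import bot
print(bot.job_done())"
```

```text
the job is handed in; nothing more can be done
None
```

I aimed the scanner at the orange label, held it there, set it down in the blue tool tray and handed the job in at about 20.6 s of the 48 s allowed. No verdict came back.

- **Scan:** The scanner was held level about 10 cm from the middle of the orange label for about 3.6 s. The measured tool position changed by no more than 0.1 mm while it held.
- **Other labels:** The planned path kept the aim point about 10 cm or more from the yellow and blue labels.
- **Setting down:** I lowered it slowly onto the tray floor, felt contact at about 10 N, then opened the jaws and lifted clear by about 18 cm.
- **Last checks:** The last picture shows the scanner right way up and inside the tray walls. Its head top measured 57–60 mm high (59 expected) and its handle 45–47 mm (46 expected), so it lies flat. The force on the tool was about zero, and the tape and pots were where they had been. The carton was outside that picture, but the arm never went near it.
- **Disagreements:**
  - The two cameras differed by 2–5 mm in y.
  - One side-camera check put the aim point about 4 mm short of the label and 2 mm to one side. I moved it 2 mm forward and 1 mm sideways as a compromise, so the aim could still be off by about 3 mm.
  - The same check from the top camera failed because the arm blocked the view.

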